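# Right the toppled bottle and load it in the lidded chamber

### The arm

A 7-joint arm with a two-finger parallel gripper is mounted at the origin on the work surface. World frame = base frame: x ahead of the robot, y to its left, z up, the work surface at z = 0. Lengths are in m, angles in rad, forces in N, time in s.
With the tool pointing down it reaches from about 0.4 to 0.85 m from the base axis. Payload 4.5 kg.
Tool frame: the origin (TCP) lies on the centre line of the jaws, within the pads' length; the fingertips stand r.tip_extent ahead of it and the grasp point (between the pads) is the TCP (r.tip_extent is the distance from the TCP to the fingertips, in m); z points along the fingers, y is the line along which they close (so a half turn about z gives the same grasp; the last joint's range is limited). The gripper opens to 88 mm and grips with 3 to 60 N. Pads are 18 mm wide; open, the fingers measure 123 mm over their backs; the gripper's body (75 mm by 187 mm) begins 45 mm behind the grasp point.
Start: joints at [-1.255, 0.689, -0.195, 1.565, 0.157, 0.902, -0.215], TCP at [0.174, 0.6, 0.258] pointing down, gripper open.
Joint ranges: [-3.01, 3.01], [-0.46, 2.08], [-1.47, 1.51], [0.13, 2.56], [-1, 4.14], [0.04, 2.09], [-2.66, 2.66]. Speed limits (rad/s): [2.57, 2.57, 3.14, 3.14, 3.14, 3.14, 3.14].

### API

Orientations are given as a unit quaternion [x, y, z, w].
In Python, from plant import sensors, vision, finish_job, r gives the robot as it stands. The module is installed in compiled form; this text tells all that it offers.
- The arm moves only by the tool step_arm, never from a script. Its argument "steps" is a list of rows, each a list of 2 entries, a list of its own where there are three numbers: the shift along the tool's x, y, z in cm, then the turn, a rotation vector about the tool's x, y, z in degrees. A call has 1 to 12 rows; each row shifts and turns the commanded pose from where the row before left it, along the tool's axes as they then stand; what a row does not reach is not made up. A row lasts 1/8 s, in which the tool goes at most 62.5 mm and 10.7 degrees, less where a joint would pass 70% of its speed; a pose out of reach is approached as far as the arm can. A call with a gripper value outside its range is refused whole. "claw" is the opening, from -1 (shut) to 1 (fully open), set as the call begins (left out, the last holds). The fingers move at their own pace and stop on an object; "grip_force" is the grip in N (left out, the last holds). Time passes only in rows, so rows that do not move let the fingers close. It gives the time, the measured TCP pose, the force, the opening and the grip force at its end, in the units of the state.
- sensors.get_state(): the state, without advancing time (a new reading comes with each control period).
- vision.snapshot(name): name is "scene" or "top" or "wrist"; returns a dict with "img" (400x640x3 uint8, red, green, blue), "fx", "fy", "cx", "cy" (pixels), "k1" (the pictures are not rectified: a ray, as slopes to the right and down, at radius r is drawn at 1 + k1 r^2 times it, then the intrinsics apply), "position" and "rotation" of the camera in the world. Camera axes: x right, y down, z forward; pixel columns grow to the right and rows downward; lengths in m; the calibration is good to about 2 mm. A picture is of the moment at which its call begins. There is no depth.
- finish_job(): hands the job in; it is judged then, once.
The state is a dict: "clock": time; "q": joint angles; "qd": joint speeds; "joint_torque": joint torques, N m; "tool_pos": TCP position; "eef_rot": TCP orientation; "contact_force": force on the tool from outside, world axes, zero at the start; "moment": the same for the moment, N m; "opening": opening from 0.0 (shut) to 1.0 (fully open); "finger_force": force on a finger pad.
Only numpy, scipy, OpenCV 4.12 (cv2) and the standard library are available. Lean on these libraries where they do the work, as an engineer would, in place of code of your own. Each camera call takes 0.05 s, during which the arm holds its last target. There are 200 camera calls.

### The job

A square bottle has been knocked over on the bench: first stand it upright on the bench and let go of it. Then lift the chamber's lid past its balance point so that its gas struts hold it open, take the bottle again and stand it upright in the middle of the empty rubber pad inside the chamber, leaving the lid open. Do not drop the bottle, and leave the other bottles and things where they are.

Things in the scene. Friction and masses are not known exactly. Their poses are not given: they have to be found in the camera images.
- bottle: the one square bottle: frosted body 54 x 54 mm, 78 mm tall, neck 34 mm across, blue round cap 40 mm across from 90 to 120 mm above the base (its top); 0.15 to 0.31 kg. Origin at the centre of its underside; z runs from base to cap, x and y are square to its sides. Starts lying on a flat side on the bench (origin 27 mm up), sides upright, cap pointing to world -y or up to 46 deg from there towards the robot.
- chamber: white fixed chamber, a box 170 mm (its x) by 300 mm (its y) by 155 mm high, walls 8 mm, inner floor 22 mm above the bench. Origin at the centre of its underside, z up; its -x side is the front (where the lid's handle is), its +x side carries the hinge. The front faces roughly to world -y.
- lid (a joint): lid angle, rad: 0 shut, 1.65 fully open (stop). Opens upward about the chamber's +x top rim. Lid 0.6 kg. Below a balance point lying between 0.5 and 0.85 rad it falls shut; above it the struts slowly swing it fully open by themselves (1 to 3 s) and hold it. Lifting at the handle takes under 2 N.
- lid_handle (a point): middle of the straight round steel bar of the lid's handle: 10 mm thick, 110 mm long, along the chamber's y. It stands 36 mm in front of the lid's front edge, with a 31 mm clear gap behind it, about 161 mm above the bench when shut. Moves with the lid, 206 mm from the hinge.
- lid_hinge (a point): point of the hinge axis at the middle of the chamber's +x top rim, 155 mm above the bench; the hinge axis runs along the chamber's y. The lid, 12 mm thick, lies above this point. The point's axes are the lid's: aligned with the chamber's when shut.
- pad: flat black rubber pad, 90 x 90 x 6 mm, fixed on the chamber's floor, in one of its two ends along the chamber's y, 68 mm from the middle. Origin at the centre of its underside, z up; sides parallel with the chamber's walls. Nothing stands on it.
- inner_bottle: round frosted bottle with blue cap, 56 mm across, 105 mm tall, standing on the chamber floor at the other end, 136 mm from the pad's centre; origin at centre of underside. Leave alone.
- tall_bottle: round frosted bottle with blue cap, 70 mm across, 143 mm tall, standing on the bench; origin at centre of underside, z up. Leave alone.
- beaker: open beaker, 66 mm across, 90 mm tall, standing on the bench; origin at centre of underside. Leave alone.
- spare_cap: loose blue bottle cap, 48 mm across, 27 mm high, flat on the bench; origin at centre of underside. Leave alone.
- pump: small pump with upright steel motor, 50 x 50 mm foot, 94 mm tall; origin at centre of underside. Leave alone.
- driver: black-handled screwdriver, 160 mm long, lying on the bench. Leave alone.
Mind the look-alikes: they are no part of the job. What is shaped like the bottle but green, red or turquoise is not meant.

How it is judged:
On the way, in this order (a step that is already met when the one before it is completed fails the run):
1. the square bottle stands upright on the bench, let go of (angle between bottle's own z axis and vertical below 0.1 rad and height (world z) of bottle below 0.006 m and contact force between bottle and the fingers below 0.1 N and linear speed of bottle below 0.03 m/s and angular speed of bottle below 0.2 rad/s), for 0.3 s.
2. the lid stands open, held by its struts, not touched by the robot (value of joint lid above 1.35 rad and contact force between lid and the arm below 0.1 N and contact force between lid and the fingers below 0.1 N), for 0.3 s.
At the end, for the whole second after the job is handed in: The lid is open (over 1.35 rad), and the square bottle stands upright (within 0.1 rad) and still on the pad's top, its centre within 24 mm of the pad's centre, let go of; the round bottle in the chamber still stands (within 0.15 rad) within 30 mm of its place (value of joint lid above 1.35 rad and horizontal distance between bottle and pad below 0.024 m and z of bottle in the frame of pad between 0.002 and 0.01 m and angle between bottle's own z axis and vertical below 0.1 rad and contact force between bottle and the fingers below 0.1 N and linear speed of bottle below 0.03 m/s and angular speed of bottle below 0.2 rad/s and angle between inner_bottle's own z axis and vertical below 0.15 rad and distance of inner_bottle from where it was at the start of the episode below 0.03 m); the robot touches nothing.
It fails at once if the square bottle is dropped or thrown (faster than 0.6 m/s while not held) (linear speed of bottle above 0.6 m/s and contact force between bottle and the fingers below 0.1 N).
It fails at once if a bystander is moved more than 40 mm or tipped over (distance of any of inner_bottle, tall_bottle, beaker, spare_cap, pump, driver from where it was at the start of the episode above 0.04 m or angle between any of inner_bottle, tall_bottle, beaker, pump's own z axis and vertical above 0.6 rad).
It also fails if it takes over 72 s, if anything falls off the work surface, if the arm or the gripper's body presses on something with over 40 N, if the wrist force passes 120 N, or if a joint passes its speed limit or range.

## Working session

There is one attempt and no reset: what is moved stays moved. The work goes in short steps, Python scripts to look and compute and a tool call to move; the robot and the scene stay as the last step left them, time stands still between calls to the robot, and variables do not carry over. Pictures are saved under pics/ and viewed, at most 10 in all, crops included, and the job is handed in when it is done.

Besides the shell and the picture viewer there is one more tool, called after "Request:" as a command line: name --argument value ..., lists and objects as JSON in quotes. step_arm: Moves the arm, as the interface text tells. Its arguments: {"type":"object","properties":{"steps":{"type":"array"},"claw":{"type":"number"},"grip_force":{"type":"number"}},"required":["steps"]}

```bash
mkdir -p pics; cat > h.py <<'E'
import numpy as np, cv2, json
from scipy.spatial.transform import Rotation as R
from plant import sensors, vision, finish_job, r
def snap(n,tag):
    s=vision.snapshot(n); cv2.imwrite(f'pics/{tag}.png',s['img'][:,:,::-1]); np.save(f'pics/{tag}.npy',{k:np.asarray(v) for k,v in s.items()},allow_pickle=True); return s
def load(tag): return np.load(f'pics/{tag}.npy',allow_pickle=True).item()
def rot(s):
    M=np.asarray(s['rotation']); return M if M.shape==(3,3) else R.from_quat(M).as_matrix()
def K(s): return np.array([[s['fx'],0,s['cx']],[0,s['fy'],s['cy']],[0,0,1.]],float)
def D(s): return np.array([float(s['k1']),0,0,0])
def at(s,u,v,z):
    p=cv2.undistortPoints(np.array([[[u,v]]],float),K(s),D(s))[0,0]
    d=rot(s)@np.array([p[0],p[1],1]); c=np.asarray(s['position']); return c+d*(z-c[2])/d[2]
def proj(s,P):
    M=rot(s).T; return cv2.projectPoints(np.atleast_2d(P).astype(float),cv2.Rodrigues(M)[0],-M@np.asarray(s['position']),K(s),D(s))[0][:,0]
E
python3 - <<'E'
from h import *
st=sensors.get_state(); print(st, r.tip_extent)
for n in('scene','top'):
    s=snap(n,n+'0'); print(n,s['position'],s['rotation'],s['fx'],s['k1'])
a=cv2.imread('pics/scene0.png');b=cv2.imread('pics/top0.png')
cv2.imwrite('pics/ts.png',cv2.resize(b,(800,500)));cv2.imwrite('pics/ss.png',cv2.resize(a,(800,500)))
E
```

```text
{'clock': 0.0, 'q': array([-1.25522642,  0.68997973, -0.19449825,  1.56632182,  0.15730933,
        0.90250909, -0.21510591]), 'qd': array([-0.00012866,  0.00111645, -0.00091869, -0.00120224, -0.00128438,
        0.00089038,  0.001045  ]), 'joint_torque': array([-2.66742172e-04, -5.27565873e+01, -1.26745664e+00, -1.53429651e+01,
       -5.27622993e-02,  6.51666167e-03,  1.85295530e-04]), 'tool_pos': array([0.17367693, 0.59976985, 0.25691818]), 'eef_rot': array([ 1.40384937e-01,  9.90096579e-01, -9.11683883e-04, -5.31008803e-05]), 'contact_force': array([-0.91197543, -0.30932113,  0.27959558]), 'moment': array([-0.03981164, -0.00701623, -0.00898068]), 'finger_force': 0.0, 'opening': 1.0000677845991155} 0.019
scene [1.10025636 0.43462867 1.13838239] [ 0.3783382   0.86857068 -0.28963442 -0.13622442] 504.0018310807756 -0.031506836335174364
top [ 0.33863761 -0.06352731  1.33928782] [-0.69990663  0.70984894 -0.05613638  0.05562281] 452.2777116458606 -0.11695512365810264
```

View pics/ts.png

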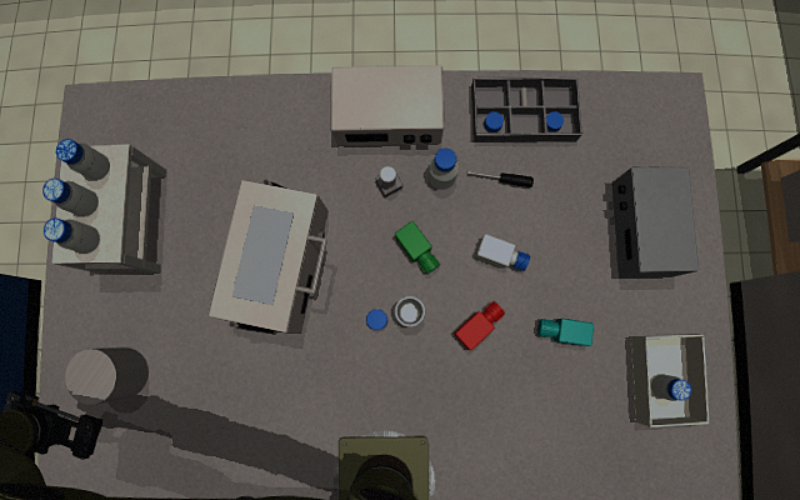

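View pics/ss.png

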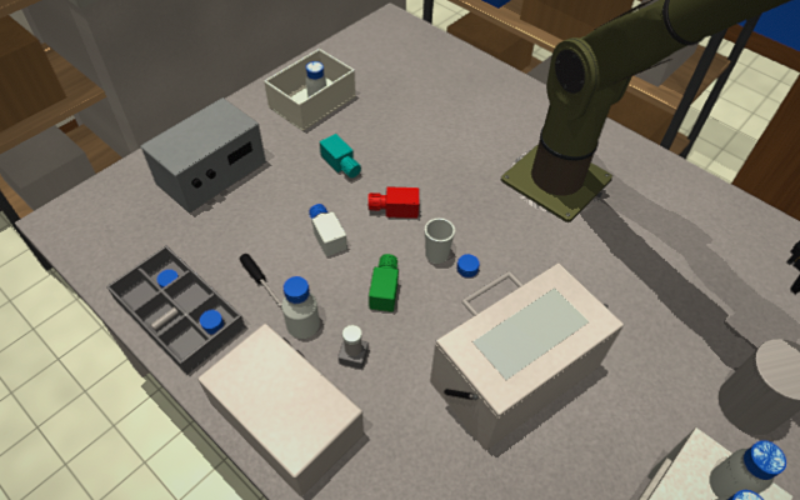

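```bash
python3 - <<'E'
from h import *
b=cv2.imread('pics/top0.png')
A=cv2.resize(b[175:235,370:450],(400,300),interpolation=cv2.INTER_CUBIC) #x5
C=cv2.resize(b[135:275,160:270],None,fx=4,fy=4,interpolation=cv2.INTER_CUBIC) # 440x560
A=cv2.copyMakeBorder(A,0,260,0,0,cv2.BORDER_CONSTANT)[:,:355]
for i in range(0,110,10): cv2.putText(C,str(160+i),(i*4,8),0,.3,(0,255,255));cv2.line(C,(i*4,8),(i*4,12),(0,255,255))
for i in range(0,140,10): cv2.putText(C,str(135+i),(0,i*4+4),0,.3,(0,255,255))
for i in range(0,80,10): cv2.putText(A,str(370+i),(i*5,8),0,.3,(0,255,255));cv2.line(A,(i*5,8),(i*5,12),(0,255,255))
for i in range(0,60,10): cv2.putText(A,str(175+i),(0,i*5+4),0,.3,(0,255,255))
cv2.imwrite('pics/c1.png',np.hstack([A,C]))
E
```

```text
(no output)
```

View pics/c1.png

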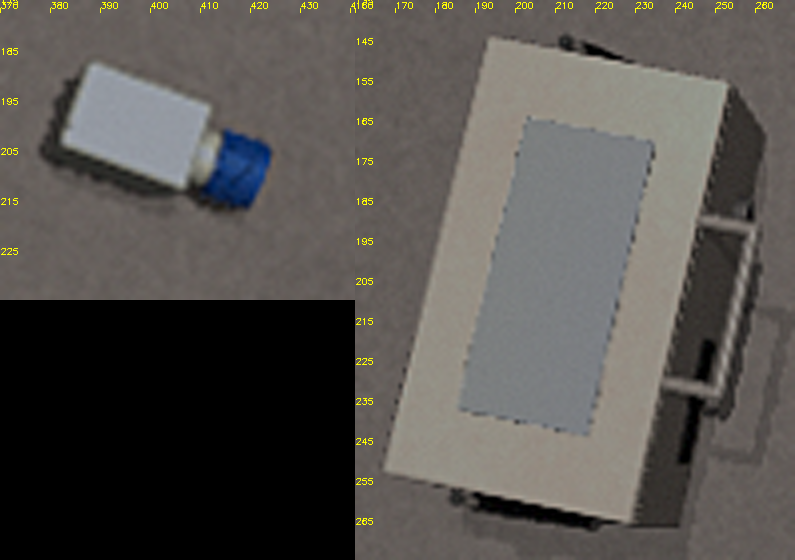

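```bash
python3 - <<'E'
from h import *
s=load('top0')
B=np.array([at(s,u-.4,v-.4,.054) for u,v in[(388.4,187.4),(412.4,195.8),(407.2,213),(382.4,204.2)]])
print(B,np.linalg.norm(np.diff(B,axis=0),axis=1)); c=B.mean(0); ax=(B[1]+B[2]-B[0]-B[3]);ax/=np.linalg.norm(ax)
print('bottle body c',c,'axis',ax,np.degrees(np.arctan2(ax[1],ax[0])),'cap end',at(s,422,209.2,.027),'pred',c+ax*(.081))
L=np.array([at(s,u-.4,v-.4,.167) for u,v in[(193.25,144.5),(253.25,156),(229.25,265.75),(167.75,252.5)]])
print(L,np.linalg.norm(np.diff(L,axis=0),axis=1)); print('c',L.mean(0)); f=L[1]+L[2]-L[0]-L[3]; print('front dir deg',np.degrees(np.arctan2(f[1],f[0]))); g=L[2]-L[1]+L[3]-L[0];print('long deg',np.degrees(np.arctan2(g[1],g[0])))
H=np.array([at(s,u-.4,v-.4,.161) for u,v in[(260.25,192.5),(250.75,233)]]);print(H,H.mean(0))
for n,u,v in[('tall cap',445,160),('pump',388,174),('green',417,248),('beaker',409,312)]: print(n,at(s,u*.8,v*.8,.1))
s2=load('scene0'); P=[]
import itertools
bc=c.copy(); bc[2]=.054
print('scene proj',proj(s2,np.vstack([B,H,L]))*1.25)
E
```

```text
[[ 0.56504503 -0.24220372  0.054     ]
 [ 0.53946906 -0.31101677  0.054     ]
 [ 0.48970839 -0.29382525  0.054     ]
 [ 0.51626634 -0.22316179  0.054     ]] [0.07341231 0.05264668 0.0754894 ]
bottle body c [ 0.5276222  -0.26755189  0.054     ] axis [-0.35012366 -0.93670349  0.        ] -110.49487909595287 cap end [ 0.50222134 -0.34409501  0.027     ] pred [ 0.49926219 -0.34342487  0.054     ]
[[0.67067946 0.29579312 0.167     ]
 [0.63549591 0.13139819 0.167     ]
 [0.34563359 0.19077049 0.167     ]
 [0.38063796 0.35460572 0.167     ]] [0.16811774 0.29588045 0.16753295]
c [0.50811173 0.24314188 0.167     ]
front dir deg -102.07020294237122
long deg 168.48082363141393
[[0.53729439 0.11238355 0.161     ]
 [0.43028269 0.13649317 0.161     ]] [0.48378854 0.12443836 0.161     ]
tall cap [ 0.72900978 -0.15078258  0.1       ]
pump [ 0.69768275 -0.02056979  0.1       ]
green [ 0.52695447 -0.08355925  0.1       ]
beaker [ 0.38597761 -0.06383279  0.1       ]
scene proj [[323.91914125 241.78510607]
 [311.07033303 218.78299037]
 [332.35040727 210.61166641]
 [345.93434207 233.82411767]
 [463.40435879 300.97940792]
 [508.349211   273.83556626]
 [500.05272419 414.07017747]
 [437.12854976 339.69666591]
 [557.50935938 261.70129494]
 [622.46680048 323.14288245]]
```

```bash
cat >> h.py <<'E'
def go(pos=None,Rt=None):
    """print cm shift (current tool axes) and rotvec deg (after shift) to a target"""
    st=sensors.get_state(); p=np.array(st['tool_pos']); C=R.from_quat(st['eef_rot'])
    if pos is not None: d=C.inv().apply(np.array(pos)-p)*100; print('shift cm',d.round(2),'rows>=',np.linalg.norm(d)/6.25)
    if Rt is not None: w=np.degrees((C.inv()*Rt).as_rotvec()); print('rotvec',w.round(2),'rows>=',np.linalg.norm(w)/10.7)
def tool(z,y):
    z=np.array(z,float);z/=np.linalg.norm(z);y=np.array(y,float);y-=z*(y@z);y/=np.linalg.norm(y)
    return R.from_matrix(np.c_[np.cross(y,z),y,z])
def dirv(deg): return np.array([np.cos(np.radians(deg)),np.sin(np.radians(deg)),0])
A=dirv(-110.5); N=dirv(-20.5)
E
echo ok
```

```text
ok
```

Request:
step_arm --steps '[[[-4.3,-2.9,-0.3],[0,0,0]],[[-4.3,-2.9,-0.3],[0,0,0]],[[-4.3,-2.9,-0.3],[0,0,0]],[[-4.3,-2.9,-0.3],[0,0,0]],[[-4.3,-2.9,-0.3],[0,0,0]],[[-4.3,-2.9,-0.3],[0,0,0]],[[-4.3,-2.9,-0.3],[0,0,0]],[[-4.3,-2.9,-0.3],[0,0,0]],[[-4.3,-2.9,-0.3],[0,0,0]],[[-4.3,-2.9,-0.3],[0,0,0]]]'

```text
clock: 1.35
tool_pos: [0.5069, 0.2007, 0.2876]
eef_rot: [0.14, 0.99, -0.0, -0.0]
contact_force: [0.6, 1.4, -0.1]
opening: 1.001
finger_force: 0.0
```

Request:
step_arm --steps '[[[0,0,0],[0,0,9.5]],[[0,0,0],[0,0,9.5]],[[0,0,0],[0,0,9.5]],[[0,0,0],[0,0,9.5]],[[0,0,0],[0,0,9.5]],[[0,0,0],[0,0,9.5]],[[0,0,0],[0,0,9.5]],[[0,0,0],[0,0,9.5]],[[0,0,0],[0,0,9.5]],[[0,0,0],[0,0,9.5]]]'

```text
clock: 2.6
tool_pos: [0.5058, 0.2022, 0.2874]
eef_rot: [0.826, 0.563, -0.0, -0.0]
contact_force: [0.0, -0.7, -0.5]
opening: 0.999
finger_force: 0.0
```

```bash
python3 - <<'E'
from h import *
st=sensors.get_state(); print(st['clock'],st['q'],st['tool_pos'])
c=np.array([.5276,-.2676,0])+A*.011
print(c); go([c[0],c[1],.25],tool([0,0,-1],N))
E
```

```text
2.6 [-0.61365001  0.55454195  0.24229268  1.78618146 -0.17343807  0.82246819
 -0.66215815] [0.50584249 0.20221855 0.28738247]
[ 0.52374772 -0.27790339  0.        ]
shift cm [-44.03  19.23   3.75] rows>= 7.710524867110504
rotvec [-0.04  0.03 -0.95] rows>= 0.08886520100380622
```

Request:
step_arm --steps '[[[-4.4,1.92,0.3],[0,0,-0.1]],[[-4.4,1.92,0.3],[0,0,-0.1]],[[-4.4,1.92,0.3],[0,0,-0.1]],[[-4.4,1.92,0.3],[0,0,-0.1]],[[-4.4,1.92,0.3],[0,0,-0.1]],[[-4.4,1.92,0.3],[0,0,-0.1]],[[-4.4,1.92,0.3],[0,0,-0.1]],[[-4.4,1.92,0.3],[0,0,-0.1]],[[-4.4,1.92,0.3],[0,0,-0.1]],[[-4.4,1.92,0.3],[0,0,0]]]'

```text
clock: 3.85
tool_pos: [0.5301, -0.2785, 0.2572]
eef_rot: [0.82, 0.572, -0.0, -0.0]
contact_force: [-0.4, 0.8, 0.6]
opening: 1.001
finger_force: 0.0
```

Request:
step_arm --steps '[[[0,0,0],[0,-10,0]],[[0,0,0],[0,-10,0]],[[0,0,0],[0,-10,0]],[[0,0,0],[0,-10,0]],[[0,0,0],[0,-10,0]],[[0,0,0],[0,-10,0]],[[0,0,0],[0,-10,0]],[[0,0,0],[0,0,0]]]'

```text
clock: 4.85
tool_pos: [0.531, -0.2745, 0.2525]
eef_rot: [0.669, 0.472, -0.472, 0.327]
contact_force: [0.0, -0.4, 0.7]
opening: 1.004
finger_force: 0.0
```

```bash
python3 - <<'E'
from h import *
st=sensors.get_state(); print(st['clock'],st['q'],st['tool_pos'],R.from_quat(st['eef_rot']).as_matrix())
go([.5237,-.2779,.25],tool(A*np.cos(.349)+np.array([0,0,-np.sin(.349)]),N))
E
```

```text
4.85 [-0.49358869  1.19467601  0.89036339  1.70185835  0.45828799  0.9029709
 -0.59176681] [ 0.53101817 -0.27451098  0.25245101] [[ 0.10867782  0.93998142 -0.32345642]
 [ 0.32273251 -0.34112122 -0.88288167]
 [-0.94023021 -0.00844025 -0.34043488]]
shift cm [ 0.04 -0.57  0.62] rows>= 0.1348645019362903
rotvec [0.36 0.09 0.64] rows>= 0.06929526755484215
```

Request:
step_arm --steps '[[[4,0,1.45],[0,0,0]],[[4,0,1.45],[0,0,0]],[[4,0,1.45],[0,0,0]],[[0,0,0],[0,0,0]]]'

```text
clock: 5.35
tool_pos: [0.5297, -0.2773, 0.129]
eef_rot: [0.673, 0.469, -0.47, 0.326]
contact_force: [0.6, 0.4, 1.1]
opening: 0.998
finger_force: 0.0
```

```bash
python3 - <<'E'
from h import *
st=sensors.get_state(); print(st['clock'],st['q'],st['tool_pos'])
go([.5237,-.2779,.25],tool(A*np.cos(.349)+np.array([0,0,-np.sin(.349)]),N))
E
```

```text
5.35 [-0.46433063  1.38428252  0.82161236  1.66906114  0.39406354  0.81934719
 -0.71025841] [ 0.52970642 -0.27730193  0.12899713]
shift cm [-11.45  -0.57  -3.93] rows>= 1.9384532479780066
rotvec [ 0.1  -0.21  0.18] rows>= 0.027544856124989667
```

Fine. Return up, turn back to a 20° lean (+90°), and look through the wrist camera.

Request:
step_arm --steps '[[[-4,-0.2,-1.35],[0,0,0]],[[-4,-0.2,-1.35],[0,0,0]],[[-3.5,-0.2,-1.2],[0,10,0]],[[0,0,0],[0,10,0]],[[0,0,0],[0,10,0]],[[0,0,0],[0,10,0]],[[0,0,0],[0,10,0]],[[0,0,0],[0,10,0]],[[0,0,0],[0,10,0]],[[0,0,0],[0,10,0]],[[0,0,0],[0,10,0]],[[0,0,0],[0,0,0]]]'

```text
clock: 6.85
tool_pos: [0.5195, -0.2851, 0.2534]
eef_rot: [0.812, 0.559, 0.141, -0.096]
contact_force: [-1.0, 0.4, -0.3]
opening: 0.997
finger_force: 0.0
```

```bash
python3 - <<'E'
from h import *
st=sensors.get_state(); print(st['clock'],st['q'],st['tool_pos'])
z=np.array([0,0,-np.cos(.349)])-A*np.sin(.349)
print(z);go(np.array([.5237,-.2779,.029])-z*.12,tool(z,N))
s=snap('wrist','w1')
c=np.array([.5276,-.2676,0]); P=[c+A*i*.039+N*j*.027+[0,0,.054] for i,j in[(-1,-1),(-1,1),(1,1),(1,-1)]]
q=proj(s,P); im=cv2.imread('pics/w1.png'); cv2.polylines(im,[q.round().astype(int)],True,(0,0,255),1)
cv2.imwrite('pics/w1o.png',im)
E
```

```text
6.85 [ 0.64908192  0.69753581 -0.09763611  1.62468824 -0.34519479  0.92164433
  0.43107037] [ 0.51953646 -0.28512122  0.25338021]
[ 0.11975631  0.3203028  -0.93971514]
shift cm [-6.84  0.14  9.41] rows>= 1.8615327137634359
rotvec [ 0.26  0.36 -0.35] rows>= 0.05250597555287308
```

View pics/w1o.png

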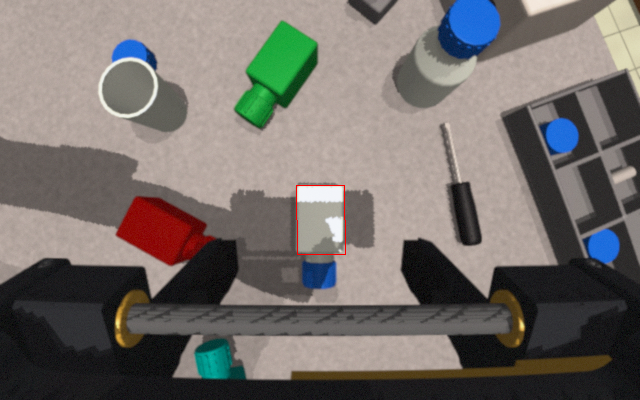

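Request:
step_arm --steps '[[[-3.4,0.1,4.7],[0,0,-0.3]],[[-3.4,0,4.7],[0.2,0.3,0]],[[0,0,0],[0,0,0]]]'

```text
clock: 7.28
tool_pos: [0.512, -0.3055, 0.1376]
eef_rot: [0.806, 0.566, 0.141, -0.105]
contact_force: [0.7, 0.3, 0.7]
opening: 0.999
finger_force: 0.0
```

```bash
python3 - <<'E'
from h import *
z=np.array([0,0,-np.cos(.349)])-A*np.sin(.349)
go(np.array([.5237,-.2779,.029]),tool(z,N))
E
```

```text
shift cm [-0.95  0.27 11.23] rows>= 1.8031906362757182
rotvec [-0.73 -0.24  0.54] rows>= 0.08817958011144011
```

Request:
step_arm --steps '[[[-0.4,0.1,3.7],[-0.5,0,0.3]],[[-0.2,0.1,3.7],[0,0,0]],[[0,0,2],[0,0,0]],[[0,0,0],[0,0,0]]]'

```text
clock: 7.78
tool_pos: [0.5274, -0.2806, 0.052]
eef_rot: [0.806, 0.565, 0.146, -0.098]
contact_force: [0.2, 0.0, 0.5]
opening: 1.002
finger_force: 0.0
```

```bash
python3 - <<'E'
from h import *
z=np.array([0,0,-np.cos(.349)])-A*np.sin(.349)
go(np.array([.5237,-.2779,.029]),tool(z,N));print(sensors.get_state()['contact_force'])
E
```

```text
shift cm [-0.68 -0.46  2.19] rows>= 0.3747546650314774
rotvec [ 0.22 -0.31  0.53] rows>= 0.061365673353929465
[0.2494783  0.01960489 0.49335031]
```

Request:
step_arm --steps '[[[-0.3,-0.3,1.2],[0,0,0.3]],[[-0.3,0,0.9],[0,0,0]],[[0,0,0],[0,0,0]],[[0,0,0],[0,0,0]]]'

```text
clock: 8.28
tool_pos: [0.5232, -0.2808, 0.028]
eef_rot: [0.809, 0.56, 0.146, -0.099]
contact_force: [0.2, -0.1, -0.3]
opening: 1.0
finger_force: 0.0
```

```bash
python3 - <<'E'
from h import *
z=np.array([0,0,-np.cos(.349)])-A*np.sin(.349)
go(np.array([.5237,-.2779,.029]),tool(z,N));print(sensors.get_state()['contact_force'])
E
```

```text
shift cm [ 0.31 -0.06  0.  ] rows>= 0.050246005108084274
rotvec [ 0.23 -0.31 -0.08] rows>= 0.03651470395247537
[ 0.16464439 -0.08227497 -0.30667422]
```

Request:
step_arm --steps '[[[0,0,0],[0,0,0]],[[0,0,0],[0,0,0]],[[0,0,0],[0,0,0]],[[0,0,0],[0,0,0]],[[0,0,0],[0,0,0]],[[0,0,0],[0,0,0]],[[0,0,0],[0,0,0]],[[0,0,0],[0,0,0]]]' --claw -1 --grip_force 30

```text
clock: 9.28
tool_pos: [0.5229, -0.2804, 0.0278]
eef_rot: [0.809, 0.56, 0.146, -0.099]
contact_force: [-1.7, -0.2, 2.3]
opening: 0.61
finger_force: 30.0
```

```bash
python3 - <<'E'
from h import *
st=sensors.get_state();z=np.array([0,0,-np.cos(.349)])-A*np.sin(.349)
print(st['opening']*88);go(np.array([.5237,-.2779,.13]),tool(z,N))
E
```

```text
53.63828759366366
shift cm [ 3.8   0.01 -9.49] rows>= 1.6351829771502133
rotvec [ 0.17 -0.32 -0.07] rows>= 0.0343045740134851
```

Request:
step_arm --steps '[[[0.9,0,-2.35],[0,0,0]],[[0.9,0,-2.35],[0,0,0]],[[0.9,0,-2.35],[0,0,0]],[[0.9,0,-2.35],[0,-4,0]]]'

```text
clock: 9.78
tool_pos: [0.5224, -0.2814, 0.1281]
eef_rot: [0.815, 0.562, 0.116, -0.079]
contact_force: [1.0, 0.4, -3.1]
opening: 0.606
finger_force: 30.0
```

Request:
step_arm --steps '[[[0,0,0],[0,-8,0]],[[0,0,0],[0,-8,0]],[[0,0,0],[0,-8,0]],[[0,0,0],[0,-8,0]],[[0,0,0],[0,-8,0]],[[0,0,0],[0,-8,0]],[[0,0,0],[0,-8,0]],[[0,0,0],[0,-8,0]],[[0,0,0],[0,-8,0]],[[0,0,0],[0,-8,0]],[[0,0,0],[0,-6,0]],[[0,0,0],[0,0,0]]]'

```text
clock: 11.28
tool_pos: [0.5242, -0.2775, 0.1238]
eef_rot: [0.674, 0.469, -0.469, 0.325]
contact_force: [-0.4, 0.3, -3.0]
opening: 0.612
finger_force: 30.0
```

```bash
python3 - <<'E'
from h import *
st=sensors.get_state();print(st['opening'],st['contact_force'])
z=np.array([0,0,-np.sin(.349)])+A*np.cos(.349)
go([st['tool_pos'][0],st['tool_pos'][1],.055],tool(z,N))
snap('wrist','w2')
s=snap('scene','s2');a=s['img'][:,:,::-1]
c=proj(s,st['tool_pos'])[0].astype(int); print(c)
a=a[max(c[1]-80,0):c[1]+70,max(0,c[0]-100):c[0]+100]
cv2.imwrite('pics/c2.png',np.vstack([cv2.resize(a,(640,480))]))
E
```

```text
0.6119318180649804 [-0.35878003  0.33906718 -2.98280383]
shift cm [6.45 0.01 2.4 ] rows>= 1.1013678251663688
rotvec [ 0.11 -0.43  0.15] rows>= 0.0439152403485449
[259 161]
```

View pics/c2.png

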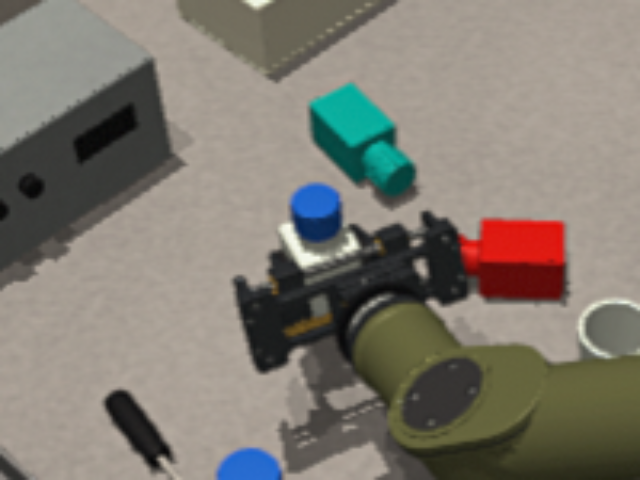

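```bash
python3 - <<'E'
from h import *
s=load('top0'); t=sensors.get_state()['tool_pos']
for n,u,v,z in[('redcapTip',503,308,.03),('redcapcorner',497,303,.03),('redcorner',478,306,.054),('driver L',468,174,.01),('driver R',533,182,.012),('driverhandle start',502,179,.012),('turq cap',538,327,.03)]:
    p=at(s,u*.8,v*.8,z); d=p-t; print(n,p.round(3),'N',(d@N).round(3),'A',(d@A).round(3))
E
```

```text
redcapTip [ 0.394 -0.281  0.03 ] N -0.12 A 0.047
redcapcorner [ 0.406 -0.268  0.03 ] N -0.114 A 0.03
redcorner [ 0.399 -0.221  0.054] N -0.137 A -0.011
driver L [ 0.721 -0.212  0.01 ] N 0.162 A -0.132
driver R [ 0.699 -0.37   0.012] N 0.196 A 0.024
driverhandle start [ 0.707 -0.295  0.012] N 0.177 A -0.05
turq cap [ 0.349 -0.361  0.03 ] N -0.135 A 0.138
```

Request:
step_arm --steps '[[[2.1,0.7,0.75],[0,0,0]],[[2.1,0.7,0.75],[0,0,0]],[[1.6,0,0.6],[0,0,0]],[[0,0,0],[0,0,0]],[[0,0,0],[0,0,0]]]'

```text
clock: 12.0
tool_pos: [0.5366, -0.2843, 0.0677]
eef_rot: [0.675, 0.466, -0.469, 0.326]
contact_force: [0.5, 0.1, -3.0]
opening: 0.609
finger_force: 30.0
```

```bash
python3 - <<'E'
from h import *
st=sensors.get_state();print(st['opening'],st['contact_force'])
z=np.array([0,0,-np.sin(.349)])+A*np.cos(.349)
go([st['tool_pos'][0],st['tool_pos'][1],.053],tool(z,N))
E
```

```text
0.6086665708858993 [ 0.5157733   0.06513991 -3.01545901]
shift cm [ 1.38 -0.01  0.51] rows>= 0.23590549560160323
rotvec [-0.08 -0.28 -0.26] rows>= 0.036494061430918136
```

Request:
step_arm --steps '[[[0.6,0,0.22],[0,0,0]],[[0.4,0,0.15],[0,0,0]],[[0.2,0,0.07],[0,0,0]],[[0,0,0],[0,0,0]],[[0,0,0],[0,0,0]]]'

```text
clock: 12.62
tool_pos: [0.5368, -0.284, 0.0542]
eef_rot: [0.675, 0.466, -0.469, 0.326]
contact_force: [0.2, -0.9, -1.8]
opening: 0.615
finger_force: 30.0
```

Contact is starting; a touch more.

Request:
step_arm --steps '[[[0.1,0,0.04],[0,0,0]],[[0,0,0],[0,0,0]],[[0,0,0],[0,0,0]]]'

```text
clock: 13.0
tool_pos: [0.5368, -0.284, 0.0531]
eef_rot: [0.675, 0.466, -0.469, 0.326]
contact_force: [0.6, 0.6, -2.4]
opening: 0.611
finger_force: 30.0
```

Request:
step_arm --steps '[[[0.15,0,0.05],[0,0,0]],[[0,0,0],[0,0,0]],[[0,0,0],[0,0,0]]]'

```text
clock: 13.38
tool_pos: [0.5369, -0.2841, 0.053]
eef_rot: [0.675, 0.466, -0.47, 0.327]
contact_force: [-0.1, 4.3, 5.9]
opening: 0.607
finger_force: 30.0
```

Request:
step_arm --steps '[[[0.1,0,0.04],[0,0,0]],[[0,0,0],[0,0,0]],[[0,0,0],[0,0,0]]]'

```text
clock: 13.75
tool_pos: [0.5369, -0.2841, 0.053]
eef_rot: [0.675, 0.465, -0.47, 0.327]
contact_force: [-0.1, 6.6, 9.2]
opening: 0.61
finger_force: 30.0
```

Request:
step_arm --steps '[[[-0.2,0,-0.07],[0,0,0]],[[0,0,0],[0,0,0]]]'

```text
clock: 14.0
tool_pos: [0.5369, -0.2841, 0.053]
eef_rot: [0.675, 0.466, -0.469, 0.326]
contact_force: [0.4, 3.0, 4.1]
opening: 0.608
finger_force: 30.0
```

Request:
step_arm --steps '[[[0,0,0],[0,0,0]],[[0,0,0],[0,0,0]],[[0,0,0],[0,0,0]],[[0,0,0],[0,0,0]],[[0,0,0],[0,0,0]],[[0,0,0],[0,0,0]],[[0,0,0],[0,0,0]],[[0,0,0],[0,0,0]]]' --claw 0.9

```text
clock: 15.0
tool_pos: [0.5368, -0.284, 0.0524]
eef_rot: [0.675, 0.466, -0.469, 0.326]
contact_force: [0.2, -0.6, -0.4]
opening: 0.953
finger_force: 0.0
```

```bash
python3 - <<'E'
from h import *
st=sensors.get_state();print(st['opening'],st['contact_force'])
w=cv2.resize(snap('wrist','w3')['img'][:,:,::-1],(560,350))
s=snap('top','t3')
a=s['img'][:,:,::-1][170:240,360:450]
cv2.imwrite('pics/c3.png',cv2.copyMakeBorder(w,0,0,0,0,0))
E
```

```text
0.9532497069567377 [ 0.21487239 -0.61686102 -0.4284298 ]
```

View pics/c3.png

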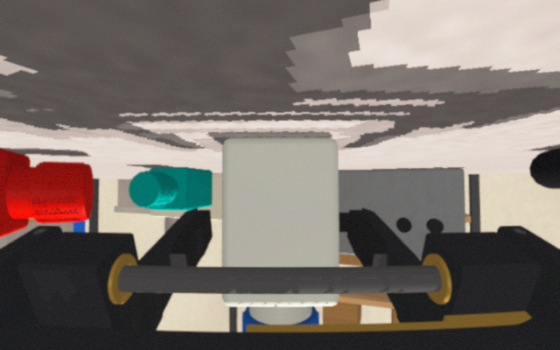

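Request:
step_arm --steps '[[[0,0,-2],[0,0,0]],[[0,0,-3],[0,0,0]],[[0,0,-3],[0,0,0]],[[-4,0,-1.45],[0,0,0]],[[-4,0,-1.45],[0,0,0]],[[-4,0,-1.45],[0,0,0]],[[-4,0,-1.45],[0,0,0]],[[-4,0,-1.45],[0,0,0]]]' --claw 1

```text
clock: 16.1
tool_pos: [0.5616, -0.2149, 0.2943]
eef_rot: [0.675, 0.466, -0.469, 0.326]
contact_force: [-0.2, -0.2, -0.1]
opening: 0.996
finger_force: 0.0
```

```bash
python3 - <<'E'
from h import *
st=sensors.get_state();print(st['contact_force'],st['q'],st['tool_pos'])
s=snap('top','t4'); cv2.imwrite('pics/t4.png',cv2.resize(s['img'][:,:,::-1],(800,500)))
go(None,tool([0,0,-1],N))
E
```

```text
[-0.23909402 -0.22195618 -0.09777213] [-0.62671056  1.27114197  1.14868492  1.58190838  0.14144226  1.02062626
 -0.27306075] [ 0.56163613 -0.21485134  0.29431954]
rotvec [ 0.43 69.82 -0.55] rows>= 6.52546889537082
```

View pics/t4.png

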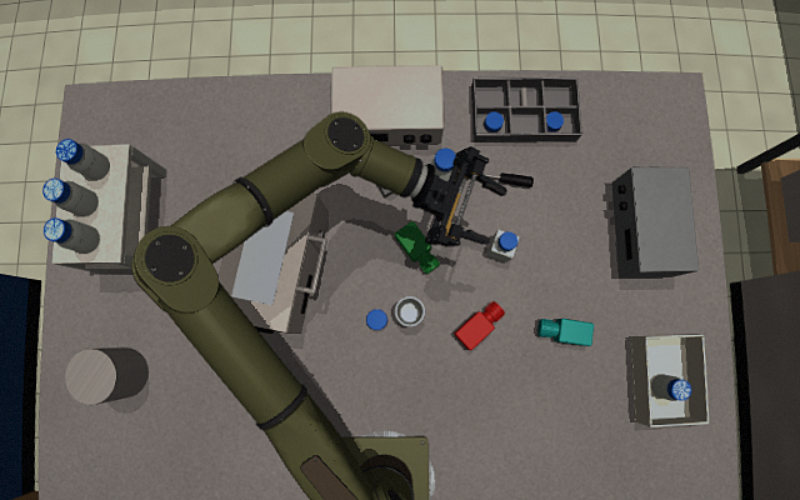

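Request:
step_arm --steps '[[[0,0,0],[0,10,0]],[[0,0,0],[0,10,0]],[[0,0,0],[0,10,0]],[[0,0,0],[0,10,0]],[[0,0,0],[0,10,0]],[[0,0,0],[0,10,0]],[[0,0,0],[0,10,0]],[[0,0,0],[0,0,0]]]'

```text
clock: 17.15
tool_pos: [0.5593, -0.2204, 0.2941]
eef_rot: [0.825, 0.565, 0.002, 0.001]
contact_force: [-0.4, -0.4, -0.4]
opening: 1.002
finger_force: 0.0
```

```bash
cat >> h.py <<'E'
X=dirv(78.2); Y=dirv(168.2); HB=np.array([.4838,.1244,.161]); HI=np.array([.525,.326,.155])
E
python3 - <<'E'
from h import *
go([*HB[:2],.30],tool([0,0,-1],X))
E
```

```text
shift cm [ 29.41 -19.51  -0.58] rows>= 5.64792065082822
rotvec [ 3.300e-01  9.000e-02 -9.941e+01] rows>= 9.290797531648693
```

Request:
step_arm --steps '[[[4.9,-3.25,-0.1],[0,0,0]],[[4.9,-3.25,-0.1],[0,0,0]],[[4.9,-3.25,-0.1],[0,0,0]],[[4.9,-3.25,-0.1],[0,0,0]],[[4.9,-3.25,-0.1],[0,0,0]],[[4.9,-3.25,-0.1],[0,0,0]]]'

```text
clock: 17.9
tool_pos: [0.4816, 0.1329, 0.2992]
eef_rot: [0.821, 0.571, 0.002, 0.001]
contact_force: [0.8, 0.9, 0.8]
opening: 1.001
finger_force: 0.0
```

Request:
step_arm --steps '[[[0,0,0],[0,0,-10]],[[0,0,0],[0,0,-10]],[[0,0,0],[0,0,-10]],[[0,0,0],[0,0,-10]],[[0,0,0],[0,0,-10]],[[0,0,0],[0,0,-10]],[[0,0,0],[0,0,-10]],[[0,0,0],[0,0,-10]],[[0,0,0],[0,0,-10]],[[0,0,0],[0,0,-9.4]],[[0,0,0],[0,0,0]]]'

```text
clock: 19.27
tool_pos: [0.4824, 0.1307, 0.299]
eef_rot: [0.097, 0.995, 0.001, 0.002]
contact_force: [0.5, 0.2, 1.0]
opening: 0.997
finger_force: 0.0
```

```bash
python3 - <<'E'
from h import *
print(sensors.get_state()['q'])
go([*HB[:2],.20],tool([0,0,-1],X))
s=snap('wrist','w5'); im=cv2.imread('pics/w5.png')
q=proj(s,[HB+Y*.055,HB-Y*.055,HB+X*.036,HB+X*.036+Y*.15,HB+X*.036-Y*.15]); print(q)
for p in q: cv2.circle(im,tuple(int(x) for x in p),3,(0,0,255),1)
cv2.imwrite('pics/w5o.png',im)
E
```

```text
[-0.41003737  0.46746752  0.08189977  1.89459835 -0.05407369  0.77758721
  1.07807983]
shift cm [-0.23 -0.62  9.9 ] rows>= 1.5880930193686091
rotvec [0.17 0.17 0.67] rows>= 0.06659194371078968
[[311.54542355 132.21007208]
 [311.07542923 248.22065818]
 [350.92914008 194.13857317]
 [358.72632482   9.16353949]
 [344.49439819 328.04454435]]
```

View pics/w5o.png

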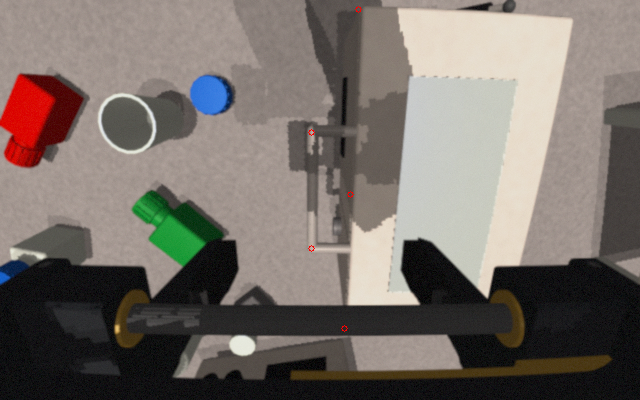

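Request:
step_arm --steps '[[[-0.2,-0.6,4],[0,0,0.6]],[[0,0,4],[0,0,0]],[[0,0,0],[0,0,0]],[[0,0,0],[0,0,0]],[[0,0,0],[0,0,0]]]' --claw -0.364

```text
clock: 19.95
tool_pos: [0.4852, 0.1235, 0.2213]
eef_rot: [0.103, 0.995, 0.003, 0.004]
contact_force: [0.1, -0.2, -0.4]
opening: 0.456
finger_force: 0.0
```

```bash
python3 - <<'E'
from h import *
st=sensors.get_state();print(st['opening']*88, st['tool_pos'])
go([*HB[:2],.171],tool([0,0,-1],X))
E
```

```text
40.10169375063313 [0.48517619 0.12354726 0.22130452]
shift cm [0.18 0.02 5.03] rows>= 0.8052891148857678
rotvec [ 0.35  0.37 -0.04] rows>= 0.047782494101844784
```

Request:
step_arm --steps '[[[0,0,0],[0,0,0]],[[0,0,0],[0.3,0.3,0]],[[0,0,0],[0,0,0]],[[0,0,2],[0,0,0]],[[0,0,1.5],[0,0,0]],[[0,0,0],[0,0,0]]]'

```text
clock: 20.7
tool_pos: [0.4836, 0.1228, 0.1842]
eef_rot: [0.103, 0.995, -0.001, -0.002]
contact_force: [-0.3, 0.3, -0.7]
opening: 0.317
finger_force: 0.0
```

```bash
python3 - <<'E'
from h import *
st=sensors.get_state();print(st['opening']*88, st['tool_pos'])
go([*HB[:2],.171],tool([0,0,-1],X))
E
```

```text
27.85385246081898 [0.48356131 0.12284402 0.18415269]
shift cm [0.   0.16 1.32] rows>= 0.21194496062564888
rotvec [-0.09 -0.19 -0.03] rows>= 0.019978291697131605
```

Request:
step_arm --steps '[[[0,0.15,0.7],[0,0,0]],[[0,0,0.6],[0,0,0]],[[0,0,0],[0,0,0]]]'

```text
clock: 21.08
tool_pos: [0.4843, 0.1245, 0.1716]
eef_rot: [0.103, 0.995, -0.0, -0.001]
contact_force: [0.3, 0.3, -0.1]
opening: 0.316
finger_force: 0.0
```

Request:
step_arm --steps '[[[0,0,0],[0,0,0]],[[0,0,0],[0,0,0]],[[0,0,0],[0,0,0]],[[0,0,0],[0,0,0]]]' --claw -1 --grip_force 12

```text
clock: 21.58
tool_pos: [0.4845, 0.1241, 0.172]
eef_rot: [0.103, 0.995, -0.0, -0.001]
contact_force: [0.1, -2.2, 0.5]
opening: 0.106
finger_force: 12.0
```

```bash
python3 - <<'E'
from h import *
st=sensors.get_state();print(st['opening']*88, st['tool_pos'],st['contact_force'])
T=R.from_quat(st['eef_rot']); h0=(HB-HI)@X; z0=.006
# arc waypoints in tool axes, steps of 0.15 rad
rad=.206; prev=None
for th in np.arange(0,1.46,.145):
    a0=np.arctan2(z0,-h0); p=HI-X*rad*np.cos(a0+th)+np.array([0,0,rad*np.sin(a0+th)])
    if prev is not None: print(th.round(2),(T.inv().apply(p-prev)*100).round(2),p.round(3))
    prev=p
print(h0)
E
```

```text
9.307429542891153 [0.48451004 0.1240876  0.17199906] [ 0.12571305 -2.18985627  0.51352944]
0.14 [ 0.    0.3  -2.97] [0.484 0.127 0.191]
0.29 [ 0.    0.73 -2.89] [0.485 0.135 0.22 ]
0.43 [ 0.    1.14 -2.76] [0.487 0.146 0.247]
0.58 [ 0.    1.52 -2.57] [0.49  0.161 0.273]
0.72 [ 0.    1.88 -2.32] [0.494 0.179 0.296]
0.87 [ 0.    2.19 -2.02] [0.499 0.201 0.316]
1.01 [ 0.    2.46 -1.69] [0.504 0.225 0.333]
1.16 [ 0.    2.68 -1.31] [0.509 0.251 0.346]
1.3 [ 0.    2.84 -0.91] [0.515 0.279 0.355]
1.45 [ 0.    2.94 -0.49] [0.521 0.308 0.36 ]
-0.20576490291023747
```

Request:
step_arm --steps '[[[0,0.1,-1.5],[0,0,0]],[[0,0.2,-1.5],[0,0,0]],[[0,0.3,-1.45],[0,0,0]],[[0,0.42,-1.44],[0,0,0]],[[0,0.52,-1.4],[0,0,0]],[[0,0.62,-1.36],[0,0,0]],[[0,0.72,-1.31],[0,0,0]],[[0,0.8,-1.26],[0,0,0]]]'

```text
clock: 22.58
tool_pos: [0.4919, 0.1588, 0.2844]
eef_rot: [0.104, 0.995, -0.001, -0.001]
contact_force: [-0.3, -3.7, 1.6]
opening: 0.103
finger_force: 12.0
```

```bash
python3 - <<'E'
from h import *
st=sensors.get_state();print(st['opening']*88,st['q'])
go([.490,.161,.284],tool([0,0,-1],X))
E
```

```text
9.086330492820487 [-0.46289928  0.51276626  0.09463332  1.86207745 -0.06407493  0.77296955
  1.02859554]
shift cm [0.23 0.18 0.04] rows>= 0.04684144593879105
rotvec [-0.18 -0.1  -0.11] rows>= 0.02216807986305388
```

Request:
step_arm --steps '[[[0,0.9,-1.2],[0,0,0]],[[0,0.98,-1.12],[0,0,0]],[[0,1.06,-1.05],[0,0,0]],[[0,1.13,-0.97],[0,0,0]],[[0,1.2,-0.88],[0,0,0]],[[0,1.26,-0.8],[0,0,0]],[[0,1.32,-0.7],[0,0,0]],[[0,1.36,-0.6],[0,0,0]],[[0,1.4,-0.5],[0,0,0]],[[0,1.44,-0.4],[0,0,0]],[[0,0,0],[0,0,0]]]'

```text
clock: 23.95
tool_pos: [0.5178, 0.2807, 0.3679]
eef_rot: [0.102, 0.995, 0.002, 0.001]
contact_force: [-0.1, -0.2, 6.6]
opening: 0.106
finger_force: 12.0
```

```bash
python3 - <<'E'
from h import *
st=sensors.get_state();print(st['opening']*88,st['q'])
go([.515,.279,.366],tool([0,0,-1],X))
E
```

```text
9.349754587281595 [-0.63782118  0.5243742   0.10847438  1.53594415 -0.0633767   1.08119124
  0.85224776]
shift cm [ 0.24 -0.23  0.19] rows>= 0.060997251792295176
rotvec [0.21 0.08 0.09] rows>= 0.022318686484513958
```

Request:
step_arm --steps '[[[0,0,0],[0,0,0]],[[0,0.3,-2],[0,0,0]],[[0,0,-4],[0,0,0]],[[0,0,-4],[0,0,0]],[[0,0,0],[0,0,0]]]' --claw -0.1

```text
clock: 24.58
tool_pos: [0.5187, 0.2819, 0.4689]
eef_rot: [0.103, 0.995, 0.002, 0.002]
contact_force: [-0.4, 0.3, -0.1]
opening: 0.451
finger_force: 0.0
```

Request:
step_arm --steps '[[[0,-4,0],[0,0,0]],[[0,-5,0],[0,0,0]],[[0,-5,0],[0,0,0]],[[0,-5,0],[0,0,0]],[[0,-5,0],[0,0,0]],[[0,0,0],[0,0,0]],[[0,0,0],[0,0,0]]]' --claw 1

```text
clock: 25.45
tool_pos: [0.4681, 0.0472, 0.4654]
eef_rot: [0.103, 0.995, 0.0, -0.002]
contact_force: [-0.2, 0.2, -0.3]
opening: 1.001
finger_force: 0.0
```

```bash
python3 - <<'E'
from h import *
st=sensors.get_state();print(st['opening']*88,st['q'],st['tool_pos'])
s=snap('scene','s6'); t=snap('top','t6'); w=snap('wrist','w6')
f=lambda i:cv2.resize(i['img'][:,:,::-1],(480,300))
cv2.imwrite('pics/m6.png',np.vstack([f(s),f(w)]))
E
```

```text
88.06181510203301 [-0.32604771  0.26277611  0.17565167  1.66675518 -0.04929082  1.21947455
  1.22577556] [0.46811749 0.04724803 0.46544186]
```

View pics/m6.png

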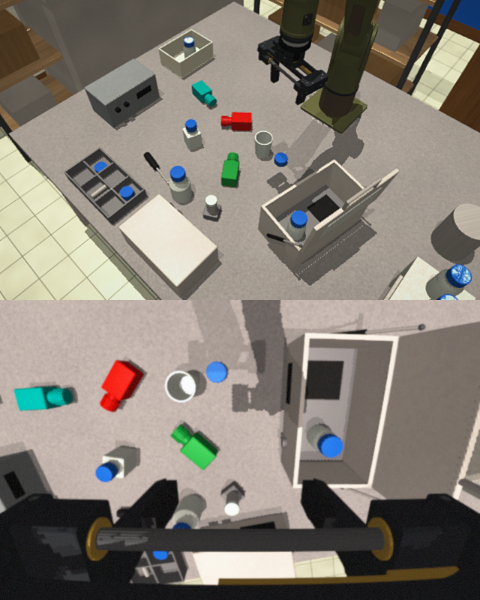

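```bash
python3 - <<'E'
from h import *
w=load('w6');t=load('top0');t=load('t6')
print('pad',at(w,432,107,.028), 'pred proj',proj(w,[[.4415,.257,.028]]))
for s,n in((w,'w'),(t,'t')):
    im=s['img'].astype(int); m=((im[:,:,2]>im[:,:,0]+60)&(im[:,:,2]>im[:,:,1]+30)).astype(np.uint8)
    k,l,stt,c=cv2.connectedComponentsWithStats(m)
    pr=proj(s,[[.5368,-.284,.12]])[0]
    for i in range(1,k):
        if stt[i,4]>30 and np.linalg.norm(c[i]-pr)<40: print(n,stt[i],c[i],at(s,*c[i],.115),pr)
    # pad black region
g=w['img'].max(2); m=(g<60).astype(np.uint8); x0,y0=432,107
k,l,stt,c=cv2.connectedComponentsWithStats(m); i=l[y0,x0]; print(stt[i],c[i],at(w,*c[i],.028))
go([.5368,-.284,.25],tool([0,0,-1],N))
E
```

```text
pad [0.44158767 0.26027049 0.028     ] pred proj [[430.19465155 107.31083305]]
w [127 218  29  25 540] [140.96481481 229.71111111] [ 0.5350655 -0.2799945  0.115    ] [137.6540033  232.20673916]
t [400 186  14  14 162] [406.4382716  192.31481481] [ 0.53875407 -0.28421121  0.115     ] [406.7052816  192.72030798]
[ 407   82   50   50 2229] [431.59398834 106.19380888] [0.44005251 0.25969376 0.028     ]
shift cm [-13.46 -31.13  21.55] rows>= 6.428626950159657
rotvec [-1.400e-01 -9.000e-02  9.883e+01] rows>= 9.236256582952262
```

Request:
step_arm --steps '[[[-1.7,-3.9,2.2],[0,0,0]],[[-1.7,-3.9,2.2],[0,0,0]],[[-1.7,-3.9,2.2],[0,0,0]],[[-1.7,-3.9,2.2],[0,0,0]],[[-1.7,-3.9,2.2],[0,0,0]],[[-1.7,-3.9,2.2],[0,0,0]],[[-1.7,-3.9,2.2],[0,0,0]],[[-1.7,-3.9,2.2],[0,0,0]]]'

```text
clock: 26.6
tool_pos: [0.5386, -0.2867, 0.2889]
eef_rot: [0.102, 0.995, 0.0, -0.001]
contact_force: [0.2, -0.4, 1.4]
opening: 1.003
finger_force: 0.0
```

Request:
step_arm --steps '[[[0,0,0],[0,0,9.9]],[[0,0,0],[0,0,9.9]],[[0,0,0],[0,0,9.9]],[[0,0,0],[0,0,9.9]],[[0,0,0],[0,0,9.9]],[[0,0,0],[0,0,9.9]],[[0,0,0],[0,0,9.9]],[[0,0,0],[0,0,9.9]],[[0,0,0],[0,0,9.9]],[[0,0,0],[0,0,9.9]],[[0,0,0],[0,0,0]]]'

```text
clock: 27.98
tool_pos: [0.5383, -0.2855, 0.2894]
eef_rot: [0.822, 0.569, -0.001, -0.001]
contact_force: [0.5, 0.4, -1.2]
opening: 1.001
finger_force: 0.0
```

```bash
python3 - <<'E'
from h import *
st=sensors.get_state();print(st['q'],st['tool_pos'])
s=snap('wrist','w7');im=s['img'].astype(int); m=((im[:,:,2]>im[:,:,0]+60)&(im[:,:,2]>im[:,:,1]+30)).astype(np.uint8)
k,l,stt,c=cv2.connectedComponentsWithStats(m)
pr=proj(s,[[.537,-.283,.12]])[0];print(pr)
for i in range(1,k):
    if stt[i,4]>30 and np.linalg.norm(c[i]-pr)<60: print(stt[i],c[i],at(s,*c[i],.117))
go([.537,-.283,.18],tool([0,0,-1],N))
E
```

```text
[ 0.03986548  0.72908164  0.70882024  1.60175184 -0.53374549  1.01550103
  0.55246397] [ 0.53826218 -0.28548613  0.28943684]
[318.07323691 180.99793133]
[ 298  158   41   43 1269] [318.05122143 179.7714736 ] [ 0.53713349 -0.28253082  0.117     ]
shift cm [ 0.22 -0.18 10.96] rows>= 1.7545863152931056
rotvec [-0.13  0.04 -0.03] rows>= 0.012667795537184418
```

Position confirmed at (0.537, −0.283). Descend to grasp height 0.106.

Request:
step_arm --steps '[[[0.2,-0.2,4],[0,0,0]],[[0,0,4],[0,0,0]],[[0,0,4],[0,0,0]],[[0,0,3],[0,0,0]],[[0,0,2],[0,0,0]],[[0,0,0],[0,0,0]],[[0,0,0],[0,0,0]]]'

```text
clock: 28.9
tool_pos: [0.5366, -0.2844, 0.121]
eef_rot: [0.823, 0.568, -0.0, 0.0]
contact_force: [0.3, 0.2, 0.1]
opening: 1.0
finger_force: 0.0
```

```bash
python3 - <<'E'
from h import *
go([.537,-.283,.106],tool([0,0,-1],N)); print(sensors.get_state()['contact_force'])
E
```

```text
shift cm [ 0.15 -0.02  1.5 ] rows>= 0.24171867801868774
rotvec [-0.    0.04 -0.24] rows>= 0.023053677228879587
[0.29251295 0.17759179 0.10258986]
```

Request:
step_arm --steps '[[[0.15,0,1],[0,0,0]],[[0,0,0.5],[0,0,0]],[[0,0,0],[0,0,0]]]'

```text
clock: 29.28
tool_pos: [0.5364, -0.2825, 0.1049]
eef_rot: [0.823, 0.568, -0.001, -0.001]
contact_force: [0.4, -0.6, 0.5]
opening: 0.998
finger_force: 0.0
```

Request:
step_arm --steps '[[[0,0,0],[0,0,0]],[[0,0,0],[0,0,0]],[[0,0,0],[0,0,0]],[[0,0,0],[0,0,0]],[[0,0,0],[0,0,0]],[[0,0,0],[0,0,0]],[[0,0,0],[0,0,0]],[[0,0,0],[0,0,0]],[[0,0,0],[0,0,0]]]' --claw -1 --grip_force 30

```text
clock: 30.4
tool_pos: [0.5368, -0.2829, 0.1053]
eef_rot: [0.823, 0.568, -0.001, -0.0]
contact_force: [0.4, 0.0, 0.4]
opening: 0.446
finger_force: 30.0
```

Request:
step_arm --steps '[[[0,0,-1],[0,0,0]],[[0,0,-3],[0,0,0]],[[0,0,-5],[0,0,0]],[[0,0,-5],[0,0,0]],[[0,0,-5],[0,0,0]],[[0,0,-4],[0,0,0]],[[0,0,0],[0,0,0]]]'

```text
clock: 31.28
tool_pos: [0.5372, -0.284, 0.3384]
eef_rot: [0.823, 0.567, 0.0, 0.002]
contact_force: [0.2, -1.0, -3.7]
opening: 0.444
finger_force: 30.0
```

```bash
python3 - <<'E'
from h import *
go([.441,.258,.34],tool([0,0,-1],-Y)); st=sensors.get_state();print(st['contact_force'],st['opening']*88)
E
```

```text
shift cm [ 47.22 -28.29  -0.36] rows>= 8.807279847122452
rotvec [ 0.22  0.12 -9.06] rows>= 0.847361621354069
[ 0.20365035 -0.99885444 -3.6982179 ] 39.03127607234271
```

Request:
step_arm --steps '[[[3.9,-2.35,0],[0,0,-0.75]],[[4,-2.3,0],[0,0,-0.75]],[[4.1,-2.25,0],[0,0,-0.75]],[[4.1,-2.2,0],[0,0,-0.75]],[[4.1,-2.15,0],[0,0,-0.75]],[[4.1,-2.1,0],[0,0,-0.75]],[[4.1,-2.05,0],[0,0,-0.75]],[[4.1,-2,0],[0,0,-0.75]],[[4.1,-1.95,0],[0,0,-0.75]],[[4.1,-1.9,0],[0,0,-0.75]],[[3.5,-1.6,0],[0,0,-0.75]],[[0,0,0],[0,0,-0.75]]]'

```text
clock: 32.78
tool_pos: [0.4463, 0.2107, 0.3331]
eef_rot: [0.774, 0.633, -0.003, -0.002]
contact_force: [-1.2, 0.2, -3.5]
opening: 0.448
finger_force: 30.0
```

Request:
step_arm --steps '[[[0,0,0],[0,0,0]],[[0,0,0],[0,0,0]]]'

```text
clock: 33.02
tool_pos: [0.4487, 0.2058, 0.335]
eef_rot: [0.777, 0.629, -0.001, -0.0]
contact_force: [0.7, 0.6, -2.4]
opening: 0.443
finger_force: 30.0
```

```bash
python3 - <<'E'
from h import *
go([.441,.258,.20],tool([0,0,-1],-Y)); st=sensors.get_state();print(st['contact_force'],st['q'])
E
```

```text
shift cm [ 4.97 -1.81 13.5 ] rows>= 2.319482452924745
rotvec [-0.11  0.08 -0.19] rows>= 0.021862235673035493
[ 0.74234731  0.62249355 -2.4026008 ] [-1.03844268  0.53449734  0.84276505  1.87299879 -0.48425     0.9546501
 -0.18374357]
```

```bash
python3 - <<'E'
from h import *
s=snap('scene','s8'); t=snap('top','t8')
cv2.imwrite('pics/m8.png',np.vstack([cv2.resize(s['img'][:,:,::-1],(480,300)),cv2.resize(t['img'][:,:,::-1],(480,300))]))
E
```

```text
(no output)
```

View pics/m8.png

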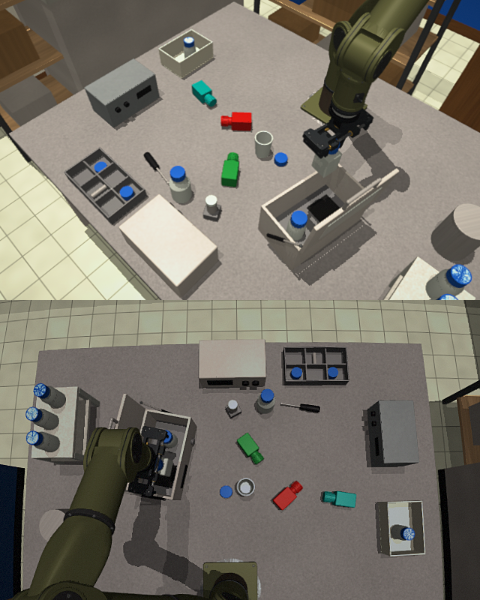

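Request:
step_arm --steps '[[[-4,0,-1],[0,0,0]],[[-4,0,-1],[0,0,0]],[[0,0,0],[0,0,-9]],[[0,0,0],[0,0,-9]],[[0,0,0],[0,0,-9]],[[0,0,0],[0,0,-9]],[[0,0,0],[0,0,-9]],[[0,0,0],[0,0,-9]],[[0,0,0],[0,0,-9]],[[0,0,0],[0,0,-9]],[[0,0,0],[0,0,-9]],[[0,0,0],[0,0,-9]]]'

```text
clock: 34.62
tool_pos: [0.4325, 0.128, 0.3554]
eef_rot: [0.101, 0.995, -0.0, -0.001]
contact_force: [-0.1, -0.7, -3.0]
opening: 0.447
finger_force: 30.0
```

```bash
python3 - <<'E'
from h import *
go([.441,.258,.20],tool([0,0,-1],Y)); st=sensors.get_state();print(st['tool_pos'],st['q'],st['opening'])
E
```

```text
shift cm [ 1.77 12.91 15.54] rows>= 3.244967640150971
rotvec [ 3.000e-02 -9.000e-02 -8.985e+01] rows>= 8.396952429344474
[0.43247412 0.1279873  0.35542231] [-0.67221192  0.34829212  0.40062325  1.9383208  -0.17239481  0.88938498
  1.18360104] 0.4468608256600775
```

q3 falls as expected (0.84 → 0.40). Turn the remaining 90°.

Request:
step_arm --steps '[[[0,0,0],[0,0,-9]],[[0,0,0],[0,0,-9]],[[0,0,0],[0,0,-9]],[[0,0,0],[0,0,-9]],[[0,0,0],[0,0,-9]],[[0,0,0],[0,0,-9]],[[0,0,0],[0,0,-9]],[[0,0,0],[0,0,-9]],[[0,0,0],[0,0,-9]],[[0,0,0],[0,0,-9]],[[0,0,0],[0,0,0]]]'

```text
clock: 36.0
tool_pos: [0.4325, 0.1279, 0.3553]
eef_rot: [-0.629, 0.777, 0.0, -0.001]
contact_force: [1.3, -0.1, -2.9]
opening: 0.445
finger_force: 30.0
```

```bash
python3 - <<'E'
from h import *
go([.441,.258,.34],tool([0,0,-1],Y)); st=sensors.get_state();print(st['tool_pos'],st['q'],st['opening'])
E
```

```text
shift cm [-12.9    1.88   1.53] rows>= 2.099744689467303
rotvec [ 0.09 -0.03 -0.24] rows>= 0.02429245387037649
[0.43253769 0.12794145 0.3553472 ] [-0.37995225  0.3286813  -0.01342696  1.9251854   0.00511475  0.8893323
  2.53551478] 0.4451504901288175
```

Request:
step_arm --steps '[[[-3.2,0.5,0],[0,0,0]],[[-3.2,0.5,0],[0,0,0]],[[-3.2,0.5,0],[0,0,0]],[[-3.2,0.4,0],[0,0,0]],[[0,0,0],[0,0,0]],[[0,0,0],[0,0,0]]]'

```text
clock: 36.75
tool_pos: [0.4401, 0.257, 0.3551]
eef_rot: [-0.629, 0.777, -0.0, -0.001]
contact_force: [-1.1, -0.9, -3.1]
opening: 0.443
finger_force: 30.0
```

```bash
python3 - <<'E'
from h import *
go([.441,.258,.15],tool([0,0,-1],Y)); st=sensors.get_state();print(st['tool_pos'],st['q'],st['contact_force'])
s=snap('wrist','w9'); g=s['img'].max(2); print(proj(s,[[.441,.258,.028],[.537-.0,.24,.1]]))
E
```

```text
shift cm [-0.16 -0.09 20.51] rows>= 3.2814579948936426
rotvec [ 0.09 -0.11 -0.19] rows>= 0.022216200873022646
[0.4401371  0.25699225 0.35508683] [-0.59833466  0.41582591 -0.03121665  1.77330568  0.01565271  0.95513154
  2.29632366] [-1.12614035 -0.94617789 -3.05486591]
[[318.25031522 155.54794257]
 [241.62046809 167.28458181]]
```

Request:
step_arm --steps '[[[-0.1,0,3.3],[0,0,0]],[[0,0,3.3],[0,0,0]],[[0,0,3.3],[0,0,0]],[[0,0,3.3],[0,0,0]],[[0,0,0],[0,0,0]]]'

```text
clock: 37.42
tool_pos: [0.4391, 0.257, 0.2218]
eef_rot: [-0.63, 0.777, 0.0, -0.003]
contact_force: [0.6, -0.3, -2.7]
opening: 0.443
finger_force: 30.0
```

```bash
python3 - <<'E'
from h import *
go([.441,.258,.15],tool([0,0,-1],Y)); st=sensors.get_state();print(st['tool_pos'],st['q'],st['contact_force'])
E
```

```text
shift cm [-0.18 -0.2   7.18] rows>= 1.1496090950111617
rotvec [ 0.27 -0.28 -0.17] rows>= 0.03952166449392745
[0.43908574 0.25697215 0.22181771] [-0.59912931  0.59280471 -0.03322446  1.95046817  0.03227926  0.60556536
  2.27929775] [ 0.56575127 -0.33531482 -2.73149135]
```

Request:
step_arm --steps '[[[-0.1,-0.2,2.4],[0,0,0]],[[0,0,2.4],[0,0,0]],[[0,0,2],[0,0,0]],[[0,0,0],[0,0,0]],[[0,0,0],[0,0,0]]]'

```text
clock: 38.05
tool_pos: [0.4432, 0.2599, 0.1568]
eef_rot: [-0.63, 0.776, 0.0, 0.001]
contact_force: [0.4, -0.0, -2.4]
opening: 0.443
finger_force: 30.0
```

```bash
python3 - <<'E'
from h import *
go([.441,.258,.133],tool([0,0,-1],Y)); st=sensors.get_state();print(st['tool_pos'],st['q'],st['contact_force'])
E
```

```text
shift cm [0.23 0.18 2.38] rows>= 0.383482081170988
rotvec [-0.03  0.07 -0.08] rows>= 0.010336088808693708
[0.44323209 0.25986021 0.15679085] [-0.60213089  0.70425464 -0.02871232  1.99761689  0.04273965  0.43899363
  2.271583  ] [ 4.29654758e-01 -1.16842565e-03 -2.43735553e+00]
```

Request:
step_arm --steps '[[[0.1,0.1,1],[0,0,0]],[[0,0,0.8],[0,0,0]],[[0,0,0.3],[0,0,0]],[[0,0,0],[0,0,0]],[[0,0,0],[0,0,0]]]'

```text
clock: 38.67
tool_pos: [0.4411, 0.2589, 0.1344]
eef_rot: [-0.63, 0.776, 0.0, -0.0]
contact_force: [0.1, 0.1, -3.3]
opening: 0.447
finger_force: 30.0
```

Request:
step_arm --steps '[[[0,0,0.15],[0,0,0]],[[0,0,0],[0,0,0]],[[0,0,0],[0,0,0]]]'

```text
clock: 39.05
tool_pos: [0.4411, 0.259, 0.1333]
eef_rot: [-0.63, 0.776, 0.0, -0.0]
contact_force: [-1.2, -0.2, 3.7]
opening: 0.444
finger_force: 30.0
```

Request:
step_arm --steps '[[[0,0,0.15],[0,0,0]],[[0,0,0],[0,0,0]],[[0,0,0],[0,0,0]]]'

```text
clock: 39.42
tool_pos: [0.441, 0.2592, 0.1331]
eef_rot: [-0.631, 0.776, 0.0, 0.0]
contact_force: [-4.7, -0.8, 18.7]
opening: 0.448
finger_force: 30.0
```

Standing on the pad. Ease off, then open.

Request:
step_arm --steps '[[[0,0,-0.15],[0,0,0]],[[0,0,0],[0,0,0]]]'

```text
clock: 39.67
tool_pos: [0.441, 0.259, 0.1333]
eef_rot: [-0.631, 0.776, 0.0, -0.0]
contact_force: [-1.6, -0.2, 7.5]
opening: 0.439
finger_force: 30.0
```

Request:
step_arm --steps '[[[0,0,0],[0,0,0]],[[0,0,0],[0,0,0]],[[0,0,0],[0,0,0]],[[0,0,0],[0,0,0]],[[0,0,0],[0,0,0]],[[0,0,0],[0,0,0]],[[0,0,0],[0,0,0]],[[0,0,0],[0,0,0]]]' --claw 0.8

```text
clock: 40.67
tool_pos: [0.441, 0.2589, 0.1328]
eef_rot: [-0.63, 0.776, 0.0, -0.001]
contact_force: [1.1, 1.5, -0.2]
opening: 0.9
finger_force: 0.0
```

Request:
step_arm --steps '[[[0,0,-2],[0,0,0]],[[0,0,-3],[0,0,0]],[[0,0,-4],[0,0,0]],[[0,0,-4],[0,0,0]],[[0,0,-4],[0,0,0]],[[0,0,-4],[0,0,0]],[[4,0,0],[0,0,0]],[[4,0,0],[0,0,0]],[[4,0,0],[0,0,0]],[[0,0,0],[0,0,0]],[[0,0,0],[0,0,0]]]'

```text
clock: 42.05
tool_pos: [0.4169, 0.1422, 0.343]
eef_rot: [-0.631, 0.776, 0.001, -0.0]
contact_force: [0.7, 0.3, 0.2]
opening: 0.902
finger_force: 0.0
```

```bash
python3 - <<'E'
from h import *
st=sensors.get_state(); print(st['clock'],st['tool_pos'],st['contact_force'])
for n in('wrist','scene','top'):
    s=snap(n,n+'10')
    im=s['img'].astype(int); m=((im[:,:,2]>im[:,:,0]+60)&(im[:,:,2]>im[:,:,1]+30)).astype(np.uint8)
    k,l,stt,c=cv2.connectedComponentsWithStats(m)
    for nm,P in(('bottle',[.441,.259,.148]),('inner',[.5746,.229,.127])):
        pr=proj(s,[P])[0]
        for i in range(1,k):
            if stt[i,4]>30 and np.linalg.norm(c[i]-pr)<25: print(n,nm,stt[i],at(s,*c[i],P[2]-.007).round(3),P)
    print(n,'lid bar',proj(s,[HI+[0,0,.206]+X*.01])[0].round())
E
```

```text
42.05 [0.41686101 0.14218682 0.34304131] [0.72506317 0.32503626 0.1792882 ]
wrist bottle [ 304  249   32   39 1012] [0.44  0.259 0.141] [0.441, 0.259, 0.148]
wrist inner [194 237  28  27 267] [0.582 0.214 0.12 ] [0.5746, 0.229, 0.127]
wrist lid bar [220. 548.]
scene bottle [437 249  19  20 288] [0.445 0.262 0.141] [0.441, 0.259, 0.148]
scene inner [388 280  22  24 398] [0.577 0.229 0.12 ] [0.5746, 0.229, 0.127]
scene lid bar [481. 248.]
top inner [212 173  17  17 163] [0.581 0.233 0.12 ] [0.5746, 0.229, 0.127]
top lid bar [148. 183.]
```

```bash
python3 - <<'E'
from h import *
a=load('s6')['img'].astype(int);b=load('scene10')['img'].astype(int)
d=np.abs(a-b).max(2)[210:370,440:540]; print('changed frac in lid area',(d>40).mean())
print(sensors.get_state()['qd'].round(3)); print(finish_job())
E
```

```text
changed frac in lid area 0.0545625
[-0.002 -0.001  0.004  0.003  0.     0.002 -0.001]
the job is handed in; nothing more can be done
None
```

I handed the job in at about 42 s. The square bottle is upright at about (0.441, 0.259), within a few millimetres of the pad's centre, and released. The lid looks open and the round bottle looks in its place, judging by camera image checks. No verdict came back.

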